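# Sort postal tubes by length beside the tape dispenser

### The job

Lift the retaining bar straight up out of the two open brackets of the tube rack and lay it along the middle of the black rubber mat, handle up, before taking any tube. Then move the three postal tubes from the rack to the row of three saddles in order of length: the longest on the saddle next to the tape dispenser, the shortest on the saddle farthest from it, each tube lying in its saddle and centred on it lengthwise.

Things in the scene. Friction and masses are not known exactly. Their poses are not given: they have to be found in the camera images.
- rack: Fixed plywood tube rack, 110 mm (x) by 310 mm (y), base 6 mm thick. Origin at the centre of its underside, on the bench; the three tube slots run along its x at y = -80, 0 and +80 mm. At y = -140 and +140 mm stands a grey bracket, 65 mm high, open at the top, with a 30 mm wide slot whose floor is 49 mm above the bench.
- bar: Aluminium retaining bar, 24 mm (x) by 316 mm (y) by 10 mm (z), 0.25 kg, with a black grip rib standing on its middle: 14 mm thick (x), 70 mm long (y), from 10 to 36 mm above the origin. Origin: centre of its underside, z up. Starts loose in the two rack brackets, centred on the rack, 3 mm above the tubes; it lifts straight up and must rise 16 mm to clear the brackets.
- tube_short: The shortest of three round cardboard postal tubes with white end caps and a paper band: 110 mm long, 40 mm in diameter, under 0.15 kg. Origin: its middle, on its axis; x along the tube (y and z turn with its roll). Starts in one of the rack's three slots, in any order, between two 6 mm high ridges (40 mm over their outsides), its axis 26 mm above the bench.
- tube_medium: The middle one of three round cardboard postal tubes with white end caps and a paper band: 150 mm long, 40 mm in diameter, under 0.15 kg. Origin: its middle, on its axis; x along the tube (y and z turn with its roll). Starts in one of the rack's three slots, in any order, between two 6 mm high ridges (40 mm over their outsides), its axis 26 mm above the bench.
- tube_long: The longest of three round cardboard postal tubes with white end caps and a paper band: 190 mm long, 40 mm in diameter, under 0.15 kg. Origin: its middle, on its axis; x along the tube (y and z turn with its roll). Starts in one of the rack's three slots, in any order, between two 6 mm high ridges (40 mm over their outsides), its axis 26 mm above the bench.
- saddle_a: One of three like fixed plywood saddles, 90 mm (x) by 54 mm (y), in a row along y, 80 mm apart, on a 6 mm grey board; the letter does not tell its place. Origin: centre of its underside; x along the tube it will hold, z up. Floor 6 mm above the origin; two ridges along x, 30 mm apart inside, 40 mm outside, 6 mm above the floor. A seated tube's axis is 26 mm above the origin.
- saddle_b: One of three like fixed plywood saddles, 90 mm (x) by 54 mm (y), in a row along y, 80 mm apart, on a 6 mm grey board; the letter does not tell its place. Origin: centre of its underside; x along the tube it will hold, z up. Floor 6 mm above the origin; two ridges along x, 30 mm apart inside, 40 mm outside, 6 mm above the floor. A seated tube's axis is 26 mm above the origin.
- saddle_c: One of three like fixed plywood saddles, 90 mm (x) by 54 mm (y), in a row along y, 80 mm apart, on a 6 mm grey board; the letter does not tell its place. Origin: centre of its underside; x along the tube it will hold, z up. Floor 6 mm above the origin; two ridges along x, 30 mm apart inside, 40 mm outside, 6 mm above the floor. A seated tube's axis is 26 mm above the origin.
- dispenser: Black desk tape dispenser with an amber tape roll, 140 mm (x) by 50 mm (y), 60 mm high, fixed at one end of the row of saddles, either end, on the same board: 85 mm from the nearest saddle's centre (165 and 245 mm from the others). Origin at the centre of its underside. A low grey gift box, 42 mm high, stands at the other end.
- mat: Thin black rubber mat lying on the bench beyond the rack and the row, 80 mm (x) by 380 mm (y) by 4 mm, fixed. Origin at the centre of its underside; y is its long direction.

How it is judged:
By the outcome, as a careful person would: the job done as asked, in the order asked, and still so for the second after the job is handed in, with the robot touching nothing.
It also fails if it takes over 112 s, if anything falls off the work surface, if the arm or the gripper's body presses on something with over 40 N, if the wrist force passes 120 N, or if a joint passes its speed limit or range.

### The arm

A 7-joint arm with a two-finger parallel gripper is mounted at the origin on the work surface. World frame = base frame: x ahead of the robot, y to its left, z up, the work surface at z = 0. Lengths are in m, angles in rad, forces in N, time in s.
With the tool pointing down it reaches from about 0.4 to 0.85 m from the base axis. Payload 10.4 kg.
Tool frame: the origin (TCP) lies on the centre line of the jaws, within the pads' length; the fingertips stand 11 mm ahead of it and the grasp point (between the pads) lies 8 mm behind it (tip_reach is the distance from the TCP to the fingertips, in m); z points along the fingers, y is the line along which they close (so a half turn about z gives the same grasp; the last joint's range is limited). The gripper opens to 85 mm and grips with 20 to 120 N. Pads are 22 mm wide; open, the fingers measure 114 mm over their backs; the gripper's body (76 mm by 85 mm) begins 54 mm behind the grasp point. The pads swing forward as they close: fully open they stand 13 mm farther back than shut.
Start: joints at [-1.344, 0.332, -0.065, 1.46, 0.022, 1.35, -0.088], TCP at [0.154, 0.606, 0.242] pointing down, gripper open.
Joint ranges: [-2.6, 2.6], [-0.5, 2.12], [-1.47, 1.34], [0.16, 2.42], [-1.27, 4.41], [0.06, 2.06], [-2.6, 2.6]. Speed limits (rad/s): [2.22, 2.22, 2.79, 2.79, 3.14, 3.14, 3.14].

### API

Orientations are given as a unit quaternion [x, y, z, w].
In Python, from workcell import get_obs, camera, hand_in, tip_reach gives the robot as it stands. The module is installed in compiled form; this text tells all that it offers.
- The arm moves only by the tool move_arm, never from a script. Its argument "plan" is a list of rows, each an object with "delta_pos": the shift along the tool's x, y, z in a scale on which 1.0 is 0.75 m, a list of three; "turn": the turn, a rotation vector about the tool's x, y, z in shares of 4 rad (1.0 is 4 rad), a list of three; "fingers": the closure, from 0 (fully open) to 1 (shut). A call has 1 to 12 rows; each row is the pose to reach, as a shift and turn from the pose commanded when the call began, along the tool's axes at that moment; what a row does not reach only later rows make up. A row lasts 1/8 s, in which the tool goes at most 62.5 mm and 10.7 degrees, less where a joint would pass 70% of its speed; a pose out of reach is approached as far as the arm can. A shift or turn number past 1, either way, is cut back to 1. A call with a gripper value outside its range is refused whole. The fingers move at their own pace and stop on an object; "force" is the grip in N (left out, the last holds). Time passes only in rows, so rows that repeat a pose let the fingers close. It gives the time, the measured TCP pose, the force, the opening and the grip force at its end, in the units of the state.
- get_obs(): the state, without advancing time (a new reading comes with each control period).
- camera(name): name is "scene" or "top"; returns a dict with "color" (420x560x3 uint8, red, green, blue), "range_z" (420x560 float32, m along the optical axis (not along the pixel's ray), 0 where there is no reading), "fx", "fy", "cx", "cy" (pixels), "R" (3x3) and "t" (3): a world point X has camera coordinates R X + t. Camera axes: x right, y down, z forward; pixel columns grow to the right and rows downward; lengths in m; the calibration is good to about 2 mm. A picture is of the moment at which its call begins.
- hand_in(): hands the job in; it is judged then, once.
The state is a dict: "clock": time; "joint_pos": joint angles; "joint_velocities": joint speeds; "tau": joint torques, N m; "position": TCP position; "ee_rot": TCP orientation; "ft_force": force on the tool from outside, world axes, zero at the start; "torque": the same for the moment, N m; "grip_width": opening from 0.0 (shut) to 1.0 (fully open); "grasp_force": force on a finger pad.
Only numpy, scipy, OpenCV 4.12 (cv2) and the standard library are available. Lean on these libraries where they do the work, as an engineer would, in place of code of your own. Each camera call takes 0.05 s, during which the arm holds its last target. There are 200 camera calls.

## Working session

There is one attempt and no reset: what is moved stays moved. The work goes in short steps, Python scripts to look and compute and a tool call to move; the robot and the scene stay as the last step left them, time stands still between calls to the robot, and variables do not carry over. Pictures are saved under pics/ and viewed, at most 14 in all, crops included, and the job is handed in when it is done.

Besides the shell and the picture viewer there is one more tool, called after "Call:" by a JSON object that holds its "fn" and its "kwargs". move_arm: Moves the arm, as the interface text tells. Its arguments: {"type":"object","properties":{"plan":{"type":"array","items":{"type":"object","properties":{"delta_pos":{"type":"array","items":{"type":"number"}},"turn":{"type":"array","items":{"type":"number"}},"fingers":{"type":"number"}}}},"force":{"type":"number"}},"required":["plan"]}

```bash
mkdir -p pics
cat > h.py <<'E'
import numpy as np, cv2
from workcell import get_obs, camera, hand_in, tip_reach
def snap(n,f=None):
    c=camera(n)
    if f: cv2.imwrite('pics/'+f,c['color'][:,:,::-1])
    return c
def cloud(c):
    z=c['range_z'];v,u=np.mgrid[:z.shape[0],:z.shape[1]]
    P=np.stack([(u-c['cx'])/c['fx']*z,(v-c['cy'])/c['fy']*z,z],-1)
    W=(P-c['t'])@c['R']; W[z==0]=np.nan
    return W
E
python3 - <<'E'
from h import *
o=get_obs();print({k:np.round(v,3).tolist() for k,v in o.items()},tip_reach)
for n in('top','scene'):
    c=snap(n,n+'0.png');W=cloud(c);np.savez(n+'0.npz',W=W,col=c['color'],**{k:c[k] for k in('fx','fy','cx','cy','R','t')})
    print(n,c['fx'],c['cx'],c['cy'],np.round(c['R'],3).tolist(),np.round(c['t'],3),np.isnan(W[...,0]).mean())
E
```

```text
{'clock': 0.0, 'joint_pos': [-1.344, 0.333, -0.065, 1.461, 0.022, 1.35, -0.089], 'joint_velocities': [0.003, 0.0, 0.001, 0.001, -0.0, 0.001, 0.002], 'tau': [-0.0, -62.545, 0.049, -39.161, 0.016, 0.01, -0.0], 'position': [0.154, 0.605, 0.242], 'ee_rot': [0.125, 0.992, -0.001, -0.0], 'ft_force': [-0.239, 0.306, -0.1], 'torque': [0.03, 0.013, -0.025], 'grasp_force': 0.0, 'grip_width': 1.001} 0.011
top 471.2171226565244 288.2904186407536 207.6426623223538 [[-0.001, -1.0, -0.017], [-0.997, 0.002, -0.072], [0.072, 0.017, -0.997]] [0.006 0.556 1.282] 0.003983843537414966
scene 489.9198044459171 271.1366089848988 213.83774355443236 [[-0.881, 0.474, 0.012], [0.345, 0.658, -0.669], [-0.325, -0.585, -0.743]] [ 0.481 -0.164  1.299] 0.004064625850340136
```

View pics/top0.png

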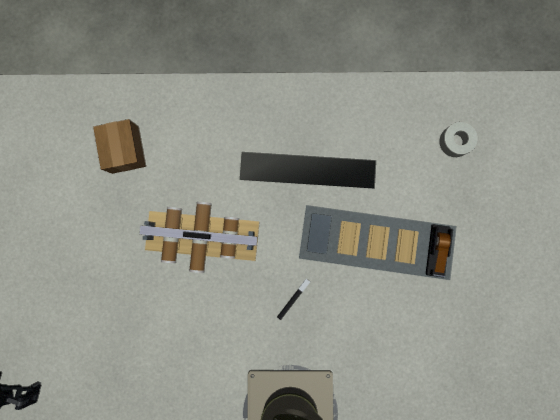

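View pics/scene0.png

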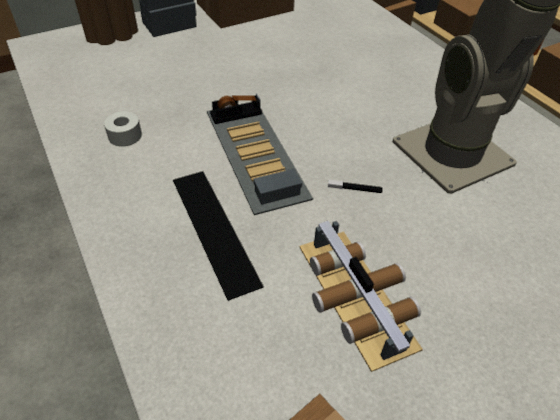

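The top view shows the rack at about (200,236) with the bar's black rib at (197,236). The long tube appears to be in the middle slot. The mat is at (308,170), and the saddles at (349,238), (378,242) and (407,246). The dispenser is at (441,250), at the −y end. The scene view agrees.

```bash
cat > m.py <<'E'
from h import *
def rect(p):
    (c,s,a)=cv2.minAreaRect((p*1000).astype(np.float32))
    if s[0]>s[1]: L,Wd,A=s[0],s[1],a
    else: L,Wd,A=s[1],s[0],a+90
    A=(A+90)%180-90
    return np.round(c,1),round(L,1),round(Wd,1),round(A,2)
def blobs(W,m,tag,minn=40):
    m=cv2.morphologyEx(m.astype(np.uint8),cv2.MORPH_OPEN,np.ones((2,2)))
    n,l,s,_=cv2.connectedComponentsWithStats(m,connectivity=4)
    for i in range(1,n):
        if s[i,4]<minn: continue
        p=W[l==i]; print(tag,rect(p[:,:2]),'z',np.round(np.percentile(p[:,2],[5,50,95])*1000,1),'n',len(p),'px',s[i,:4].tolist())
def run(W,col):
    hsv=cv2.cvtColor(col,cv2.COLOR_RGB2HSV).astype(int);H,S,V=hsv[...,0],hsv[...,1],hsv[...,2]
    x,y,z=W[...,0],W[...,1],W[...,2]
    ws=(x>.3)&(x<.75)&(abs(y)<.5)
    blobs(W,ws&(V<45)&(z<.015),'mat',400)
    blobs(W,ws&(V<60)&(z>.075),'rib')
    blobs(W,ws&(z>.05)&(y>0),'bar')
    blobs(W,ws&(z>.02)&(z<.05)&(y>0.02),'tube')
    blobs(W,ws&(S>70)&(V>120)&(z<.03),'wood')
    blobs(W,ws&(z>.03)&(y<0),'tallrow')
E
python3 - <<'E'
from m import *
for n in('top','scene'):
    d=np.load(n+'0.npz');print(n);run(d['W'],d['col'])
E
```

```text
top
mat (array([nan, nan]), 0.0, 0.0, -90.0) z [nan nan nan] n 1914 px [274, 160, 102, 29]
rib (array([477. , 246.5]), 70.5, 12.3, 84.24) z [nan nan nan] n 125 px [184, 233, 27, 7]
bar (array([706.9, 462.4]), 98.0, 85.7, -78.25) z [nan nan nan] n 1155 px [104, 135, 38, 37]
bar (array([467. , 254.8]), 330.5, 0.0, 84.08) z [nan nan nan] n 1122 px [141, 222, 118, 25]
tube (array([683.8, 439.5]), 122.1, 57.9, -40.53) z [ 9.  24.5 39.9] n 158 px [110, 139, 35, 34]
tube (array([527.3, 239.2]), 80.1, 41.5, 2.3) z [nan nan nan] n 427 px [195, 203, 18, 30]
tube (array([524.6, 313.9]), 55.8, 43.8, -4.78) z [nan nan nan] n 298 px [166, 208, 17, 22]
tube (array([503.2, 159. ]), 43.2, 40.4, -5.77) z [nan nan nan] n 240 px [224, 218, 16, 18]
tube (array([437.1, 328.3]), 72.6, 42.6, -12.0) z [ 1.9 42.8 49.8] n 359 px [162, 238, 18, 26]
tube (array([419.9, 251.2]), 94.3, 36.4, -12.86) z [nan nan nan] n 460 px [190, 241, 19, 33]
tube (array([436.5, 170. ]), 42.7, 40.6, -5.68) z [nan nan nan] n 213 px [221, 243, 16, 17]
wood (array([522.3, 363.9]), 61.0, 42.5, 85.85) z [ 2.6  7.2 41. ] n 220 px [150, 
[... 3160 characters left out ...]
.3  6.  40.3] n 399 px [318, 268, 34, 22]
wood (array([449. , 289.7]), 58.7, 10.7, 60.32) z [nan nan nan] n 112 px [379, 291, 13, 16]
wood (array([514.7, 287.2]), 71.8, 53.4, -13.61) z [nan nan nan] n 435 px [337, 301, 36, 22]
wood (array([460.5, 365.4]), 53.6, 7.9, 46.49) z [nan nan nan] n 65 px [399, 324, 11, 11]
wood (array([493. , 371.8]), 109.6, 57.6, -8.65) z [nan nan nan] n 998 px [357, 332, 66, 40]
tallrow (array([ 420.4, -428. ]), 157.0, 93.8, -6.78) z [nan nan nan] n 601 px [213, 95, 49, 23]
tallrow (array([ 715.1, -466.1]), 118.5, 28.3, 64.82) z [nan nan nan] n 372 px [118, 112, 23, 25]
tallrow (array([463.6, -69. ]), 150.1, 62.5, 24.49) z [nan nan nan] n 900 px [255, 170, 48, 29]
```

```bash
cat >> h.py <<'E'
def ray(d,px,h):
    px=np.asarray(px,float).reshape(-1,2)
    r=np.c_[(px[:,0]-d['cx'])/d['fx'],(px[:,1]-d['cy'])/d['fy'],np.ones(len(px))]@d['R']
    C=-d['R'].T@d['t']; return (C+r*((h-C[2])/r[:,2])[:,None])[:,:2]
def tri(ds,pxs):
    A=[];b=[]
    for d,p in zip(ds,pxs):
        P=np.c_[d['R'],d['t']]; u,v=(p[0]-d['cx'])/d['fx'],(p[1]-d['cy'])/d['fy']
        for k,e in((0,u),(1,v)):
            q=P[k]-e*P[2];A.append(q[:3]);b.append(-q[3])
    return np.linalg.lstsq(np.array(A),np.array(b),rcond=None)[0]
E
python3 - <<'E'
from m import *
ds=[np.load(n+'0.npz') for n in('top','scene')]
def boxes(d,m,h,tag,minn=60):
    n,l,s,ce=cv2.connectedComponentsWithStats(m.astype(np.uint8),connectivity=4)
    for i in range(1,n):
        if s[i,4]<minn: continue
        v,u=np.nonzero(l==i); z=d['W'][v,u,2]
        print(tag,rect(ray(d,np.c_[u,v],h)),'zmed',round(np.nanmedian(z)*1000,1),'cen',np.round(ce[i],1),len(u))
for d,roi in zip(ds,[(220,150,255,245),(340,250,390,300)]):
    hsv=cv2.cvtColor(d['col'],cv2.COLOR_RGB2HSV).astype(int);V=hsv[...,2];S=hsv[...,1]
    v,u=np.mgrid[:420,:560]
    W=d['W']; x,y,z=W[...,0],W[...,1],W[...,2]
    boxes(d,(V<50)&(x>.6)&(x<.75)&(abs(y+.05)<.25)&(z<.03),.004,'mat',400)
    boxes(d,(V<60)&(abs(x-.477)<.06)&(abs(y-.247)<.06),.085,'rib')
    boxes(d,(S<60)&(z>.04)&(z<.075)&(abs(x-.477)<.06)&(abs(y-.247)<.2)&(V>110),.059,'barlight')
    cap=(S<45)&(V>150)&(abs(x-.477)<.14)&(abs(y-.247)<.13)&(z<.05)&(z>.01)
    boxes(d,cap,.04,'cap',8)
    boxes(d,(S>70)&(V>100)&(x>.38)&(x<.55)&(y<-.1)&(z<.03),.012,'saddle',50)
    boxes(d,(S>70)&(V>90)&(x>.38)&(x<.6)&(y>.08)&(z<.02),.006,'rackwood',50)
d=ds[0]; cv2.imwrite('pics/c1.png',cv2.resize(d['col'][190:285,130:270,::-1],None,fx=5.5,fy=5.5,interpolation=cv2.INTER_CUBIC))
E
```

```text
mat (array([660.7, -76.7]), 318.8, 76.7, 86.43) zmed 4.4 cen [329.8 173.1] 2260
rib (array([479.5, 245.6]), 69.5, 12.0, 84.25) zmed 85.7 cen [196.  235.1] 125
barlight (array([477.8, 245.8]), 316.3, 37.9, 86.16) zmed 59.3 cen [198.4 235.4] 1030
cap (array([567.6, 235.9]), 24.7, 5.5, 89.85) zmed 46.0 cen [203.6 202.6] 19
cap (array([554.1, 317.9]), 24.8, 5.5, 89.86) zmed 44.4 cen [173.8 208.1] 20
cap (array([526.5, 160.3]), 21.9, 5.4, 89.88) zmed 45.8 cen [231.3 217.8] 20
cap (array([488.4, 164.1]), 24.5, 5.4, 89.91) zmed 44.9 cen [229.6 232. ] 21
cap (array([470.2, 326.8]), 24.2, 10.7, 80.56) zmed 45.4 cen [169.9 238.9] 35
cap (array([462.8, 246.9]), 21.9, 8.1, 89.93) zmed 44.7 cen [199.  241.3] 29
cap (array([422.2, 171.7]), 24.4, 2.7, 89.97) zmed 46.1 cen [226.5 256.6] 18
cap (array([408.8, 331.8]), 24.5, 2.7, 89.98) zmed 46.1 cen [167.8 261.4] 16
cap (array([383.3, 254. ]), 21.8, 5.4, 89.99) zmed 45.2 cen [196.  270.9] 18
saddle (array([ 472.6, -161.9]), 89.7, 54.1, -8.27) zmed 13.3 cen [348.7 237.9] 640
saddle (array([ 461.4, -240.8]), 89.3, 54.2, -8.03) zmed 13.1 cen [377.5 241.
[... 1824 characters left out ...]
26) zmed 12.9 cen [254.7 148.9] 435
saddle (array([ 475.4, -163.2]), 93.3, 54.1, -7.06) zmed 12.8 cen [264.5 167.7] 441
rackwood (array([423.7, 115.1]), 36.3, 15.2, 84.29) zmed 5.3 cen [344.1 238.2] 92
rackwood (array([494.9, 113.8]), 64.8, 48.3, -5.19) zmed 5.6 cen [313.2 249.9] 309
rackwood (array([502.2, 191.7]), 65.2, 35.2, -5.26) zmed 5.9 cen [333.2 277.2] 436
rackwood (array([439.8, 280.5]), 36.4, 15.7, 84.25) zmed 5.8 cen [383.4 297.4] 123
rackwood (array([510.2, 273.5]), 65.3, 36.6, -5.48) zmed 5.6 cen [352.5 309.1] 527
rackwood (array([447.1, 353.4]), 20.8, 15.6, 84.54) zmed 5.9 cen [402.9 327.2] 74
rackwood (array([496.4, 369.7]), 111.4, 63.4, -5.45) zmed 5.6 cen [381.6 350.2] 1083
```

View pics/c1.png

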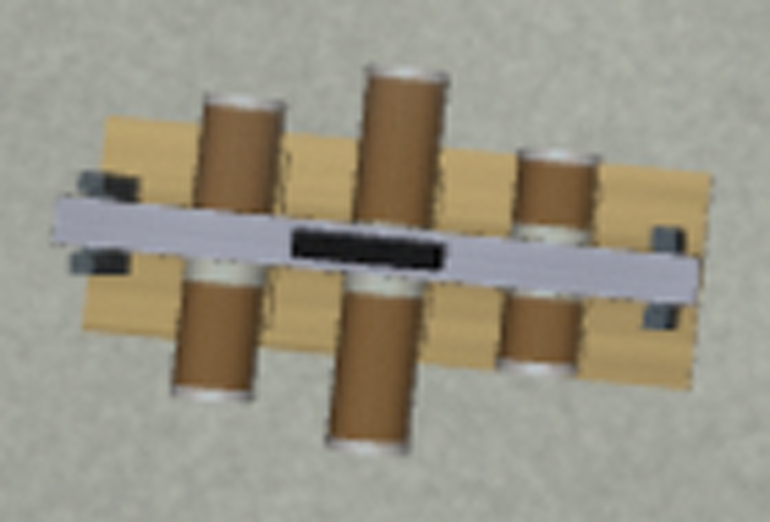

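The crop shows the slots from +y to −y holding the medium, long and short tubes. The bar is in both brackets, and its rib is at crop (367,250), about 1.6 mm from the rack's centre. I'll refine the mat position and work out the first move.

```bash
cat >> h.py <<'E'
from scipy.spatial.transform import Rotation as Ro
def go(x,y,z,ang):
    """delta in tool axes to world x,y,z with closing line at world angle ang (deg)"""
    o=get_obs();R=Ro.from_quat(o['ee_rot']);a=np.radians(ang)
    ya=np.array([np.cos(a),np.sin(a),0]);za=np.array([0,0,-1.])
    best=None
    for s in(1,-1):
        T=Ro.from_matrix(np.c_[np.cross(s*ya,za),s*ya,za]);t=(R.inv()*T).as_rotvec()
        if best is None or np.linalg.norm(t)<np.linalg.norm(best): best=t
    print('d',np.round(R.inv().apply(np.array([x,y,z])-o['position']),4).tolist(),'turn',np.round(best,4).tolist(),'q7',round(o['joint_pos'][6],2))
E
python3 - <<'E'
from m import *
d=np.load('top0.npz');W=d['W'];x,y=W[...,0],W[...,1]
V=d['col'].max(-1);S=V.astype(int)-d['col'].min(-1)
v,u=np.mgrid[:420,:560]
m=(V<90)&(u>225)&(u<390)&(v>140)&(v<195)
vv,uu=np.nonzero(m);print(len(vv),rect(ray(d,np.c_[uu,vv],.004)))
d2=np.load('scene0.npz')
print(tri([d,d2],[(196.5,235.2),(361,272)]))
go(.480,.246,.2,-5.75)
E
```

```text
3768 (array([663.8, -48.6]), 378.4, 79.8, 86.1)
[0.48059473 0.24520163 0.07639832]
d [-0.4043, -0.2676, 0.042] turn [-0.001, 0.001, 1.4214] q7 -0.09
```

Units first: shifts go in shares of 0.75 m and turns go in shares of 4 rad. So -0.4043 m / 0.75 = -0.5391, -0.2676 m / 0.75 = -0.3568, 1.4214 rad / 4 = 0.3554.

Call:
{"fn": "move_arm", "kwargs": {"plan": [{"delta_pos": [-0.0667, -0.044, 0], "turn": [0, 0, 0.0425], "fingers": 0.8}, {"delta_pos": [-0.1333, -0.088, 0], "turn": [0, 0, 0.085], "fingers": 0.8}, {"delta_pos": [-0.2, -0.1333, 0], "turn": [0, 0, 0.1275], "fingers": 0.8}, {"delta_pos": [-0.2667, -0.1773, 0], "turn": [0, 0, 0.17], "fingers": 0.8}, {"delta_pos": [-0.3333, -0.2213, 0.0133], "turn": [0, 0, 0.2125], "fingers": 0.8}, {"delta_pos": [-0.4, -0.2667, 0.0267], "turn": [0, 0, 0.255], "fingers": 0.8}, {"delta_pos": [-0.4667, -0.3067, 0.04], "turn": [0, 0, 0.2975], "fingers": 0.8}, {"delta_pos": [-0.5387, -0.3568, 0.056], "turn": [0, 0, 0.34], "fingers": 0.8}, {"delta_pos": [-0.5391, -0.3568, 0.056], "turn": [-0.0003, 0.0003, 0.3554], "fingers": 0.8}, {"delta_pos": [-0.5391, -0.3568, 0.056], "turn": [-0.0003, 0.0003, 0.3554], "fingers": 0.8}]}}

```text
clock: 1.35
position: [0.4802, 0.2458, 0.1999]
ee_rot: [0.742, 0.67, 0.0, -0.0]
ft_force: [-0.0, 0.3, 0.2]
grip_width: 0.2
grasp_force: 0.0
```

Run:
```python
from h import *
o=get_obs();print(tip_reach,o['position'],o['grip_width'],o['clock'])
c=snap('scene');W=cloud(c);m=(abs(W[...,0]-.48)<.06)&(abs(W[...,1]-.246)<.06)&(W[...,2]>.11)
zz=W[...,2][m];print(np.percentile(zz,[0.5,2,5,10,50]))
cv2.imwrite('pics/s1.png',cv2.resize(c['color'][120:340,260:480,::-1],None,fx=2.5,fy=2.5))
go(.480,.246,.2,-5.75)
```

```text
0.011 [0.4801585  0.24578749 0.19988964] 0.1997902725896028 1.35
[0.20055333 0.22970851 0.25896292 0.29424521 0.50933995]
d [-0.0007, 0.0004, 0.0001] turn [-0.0005, -0.0012, 0.0019] q7 -0.6
```

View pics/s1.png

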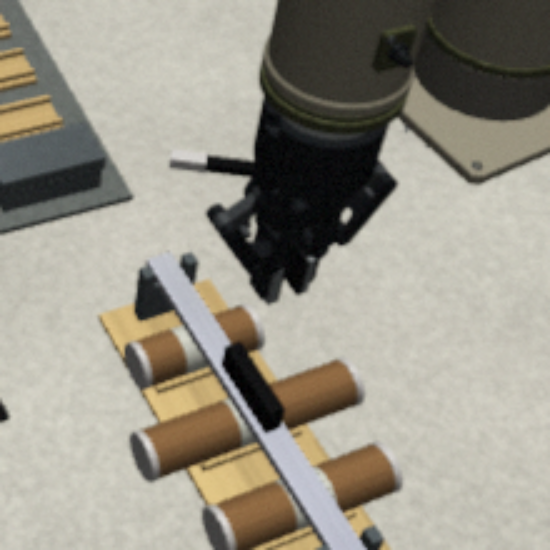

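The gripper sits directly above the rib, image position (260,385), aligned with it. Its tips are about 0.19–0.2 m up, so the tip reach applies with the jaws shut.

Converted, 0.126 m / 0.75 = 0.168, 0.11 m / 0.75 = 0.1467.

Call:
{"fn": "move_arm", "kwargs": {"plan": [{"delta_pos": [0, 0, 0.0267], "fingers": 0.55}, {"delta_pos": [0, 0, 0.0667], "fingers": 0.55}, {"delta_pos": [0, 0, 0.1067], "fingers": 0.55}, {"delta_pos": [0, 0, 0.1467], "fingers": 0.55}, {"delta_pos": [0, 0, 0.168], "fingers": 0.55}, {"delta_pos": [0, 0, 0.168], "fingers": 0.55}, {"delta_pos": [0, 0, 0.168], "fingers": 1}, {"delta_pos": [0, 0, 0.168], "fingers": 1}, {"delta_pos": [0, 0, 0.168], "fingers": 1}, {"delta_pos": [0, 0, 0.168], "fingers": 1}], "force": 60}}

```text
validation failed for argument at $.pl...
```

Converted, 0.126 m / 0.75 = 0.168, 0.11 m / 0.75 = 0.1467.

Call:
{"fn": "move_arm", "kwargs": {"plan": [{"delta_pos": [0, 0, 0.0267], "turn": [0, 0, 0], "fingers": 0.55}, {"delta_pos": [0, 0, 0.0667], "turn": [0, 0, 0], "fingers": 0.55}, {"delta_pos": [0, 0, 0.1067], "turn": [0, 0, 0], "fingers": 0.55}, {"delta_pos": [0, 0, 0.1467], "turn": [0, 0, 0], "fingers": 0.55}, {"delta_pos": [0, 0, 0.168], "turn": [0, 0, 0], "fingers": 0.55}, {"delta_pos": [0, 0, 0.168], "turn": [0, 0, 0], "fingers": 0.55}, {"delta_pos": [0, 0, 0.168], "turn": [0, 0, 0], "fingers": 1.0}, {"delta_pos": [0, 0, 0.168], "turn": [0, 0, 0], "fingers": 1.0}, {"delta_pos": [0, 0, 0.168], "turn": [0, 0, 0], "fingers": 1.0}, {"delta_pos": [0, 0, 0.168], "turn": [0, 0, 0], "fingers": 1.0}], "force": 60}}

```text
clock: 2.65
position: [0.481, 0.2472, 0.0757]
ee_rot: [0.742, 0.671, 0.002, -0.0]
ft_force: [-1.0, 0.7, 6.7]
grip_width: 0.15
grasp_force: 59.7
```

Call:
{"fn": "move_arm", "kwargs": {"plan": [{"delta_pos": [0, 0, -0.0133], "turn": [0, 0, 0], "fingers": 1.0}, {"delta_pos": [0, 0, -0.0333], "turn": [0, 0, 0], "fingers": 1.0}, {"delta_pos": [0, 0, -0.06], "turn": [0, 0, 0], "fingers": 1.0}, {"delta_pos": [0, 0, -0.0933], "turn": [0, 0, 0], "fingers": 1.0}, {"delta_pos": [0, 0, -0.1333], "turn": [0, 0, 0], "fingers": 1.0}, {"delta_pos": [0, 0, -0.168], "turn": [0, 0, 0], "fingers": 1.0}, {"delta_pos": [0, 0, -0.168], "turn": [0, 0, 0], "fingers": 1.0}]}}

```text
clock: 3.52
position: [0.4811, 0.2468, 0.2028]
ee_rot: [0.742, 0.671, 0.003, -0.0]
ft_force: [-0.2, -0.1, -2.5]
grip_width: 0.15
grasp_force: 58.8
```

Run:
```python
from h import *
for n in('top','scene'):
    c=snap(n);W=cloud(c)
    m=(W[...,2]>.15)&(W[...,2]<.2)&(c['color'].max(-1)>110)&(abs(W[...,0]-.48)<.06)
    p=W[m]; print(n,m.sum(), np.nanmedian(p[:,2]), cv2.minAreaRect((p[:,:2]*1000).astype(np.float32)))
    if n=='scene':cv2.imwrite('pics/s2.png',c['color'][:,:,::-1])
go(.666,-.048,.2,-3.9)
```

```text
top 560 0.18682053288378347 ((471.0287780761719, 165.49160766601562), (153.79014587402344, 28.06107521057129), 86.64095306396484)
scene 1413 0.18364798475601085 ((477.49151611328125, 245.25636291503906), (316.683349609375, 32.68128204345703), 84.24467468261719)
d [-0.2741, 0.2148, -0.0004] turn [-0.0002, -0.0013, -0.0323] q7 -0.6
```

View pics/s2.png

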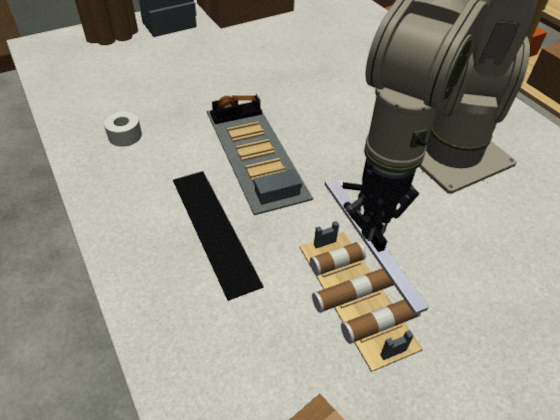

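The bar is level in the gripper and clear of both brackets, and the tubes haven't moved. Next I carry it to the mat, image position (217,236).

Converted, -0.2741 m / 0.75 = -0.3655, -0.26 m / 0.75 = -0.3467, -0.032 rad / 4 = -0.008.

Call:
{"fn": "move_arm", "kwargs": {"plan": [{"delta_pos": [-0.04, 0.032, 0], "turn": [0, 0, -0.001], "fingers": 1.0}, {"delta_pos": [-0.0933, 0.0733, 0], "turn": [0, 0, -0.0025], "fingers": 1.0}, {"delta_pos": [-0.1467, 0.1147, 0], "turn": [0, 0, -0.0038], "fingers": 1.0}, {"delta_pos": [-0.2, 0.1573, 0], "turn": [0, 0, -0.005], "fingers": 1.0}, {"delta_pos": [-0.2533, 0.1987, 0], "turn": [0, 0, -0.0063], "fingers": 1.0}, {"delta_pos": [-0.3067, 0.24, 0], "turn": [0, 0, -0.0075], "fingers": 1.0}, {"delta_pos": [-0.3467, 0.272, 0], "turn": [0, 0, -0.008], "fingers": 1.0}, {"delta_pos": [-0.3655, 0.2864, 0], "turn": [0, 0, -0.008], "fingers": 1.0}, {"delta_pos": [-0.3655, 0.2864, 0.0667], "turn": [0, 0, -0.008], "fingers": 1.0}, {"delta_pos": [-0.3655, 0.2864, 0.12], "turn": [0, 0, -0.008], "fingers": 1.0}, {"delta_pos": [-0.3655, 0.2864, 0.16], "turn": [0, 0, -0.008], "fingers": 1.0}, {"delta_pos": [-0.3655, 0.2864, 0.16], "turn": [0, 0, -0.008], "fingers": 1.0}]}}

```text
clock: 5.12
position: [0.6641, -0.0466, 0.0767]
ee_rot: [0.731, 0.683, -0.002, -0.003]
ft_force: [0.2, -0.0, -2.0]
grip_width: 0.144
grasp_force: 58.9
```

Run:
```python
from h import *
c=snap('scene');W=cloud(c)
m=(W[...,2]>.04)&(W[...,2]<.075)&(c['color'].max(-1)>110)&(abs(W[...,0]-.666)<.05)&(abs(W[...,1])<.25)
p=W[m]; print(m.sum(), np.nanmedian(p[:,2]), cv2.minAreaRect((p[:,:2]*1000).astype(np.float32)))
go(.666,-.048,.031,-3.9)
```

```text
633 0.05945813633387767 ((664.4700317382812, -48.70857238769531), (319.6801452636719, 24.08283233642578), 86.32243347167969)
d [-0.0011, 0.0007, 0.0481] turn [-0.0024, -0.0013, 0.0003] q7 0.15
```

Converted, 0.046 m / 0.75 = 0.0613, 0.044 m / 0.75 = 0.0587.

Call:
{"fn": "move_arm", "kwargs": {"plan": [{"delta_pos": [-0.0013, 0, 0.02], "turn": [0, 0, 0], "fingers": 1.0}, {"delta_pos": [-0.0013, 0, 0.04], "turn": [0, 0, 0], "fingers": 1.0}, {"delta_pos": [-0.0013, 0, 0.0507], "turn": [0, 0, 0], "fingers": 1.0}, {"delta_pos": [-0.0013, 0, 0.056], "turn": [0, 0, 0], "fingers": 1.0}, {"delta_pos": [-0.0013, 0, 0.0587], "turn": [0, 0, 0], "fingers": 1.0}, {"delta_pos": [-0.0013, 0, 0.0613], "turn": [0, 0, 0], "fingers": 1.0}, {"delta_pos": [-0.0013, 0, 0.0613], "turn": [0, 0, 0], "fingers": 1.0}]}}

```text
clock: 6.05
position: [0.6664, -0.0486, 0.0341]
ee_rot: [0.731, 0.683, 0.001, -0.0]
ft_force: [-0.6, -0.6, -2.0]
grip_width: 0.146
grasp_force: 59.1
```

Converted, 0.004 m / 0.75 = 0.0053, 0.001 m / 0.75 = 0.0013.

Call:
{"fn": "move_arm", "kwargs": {"plan": [{"delta_pos": [0, 0, 0.0013], "turn": [0, 0, 0], "fingers": 1.0}, {"delta_pos": [0, 0, 0.0027], "turn": [0, 0, 0], "fingers": 1.0}, {"delta_pos": [0, 0, 0.004], "turn": [0, 0, 0], "fingers": 1.0}, {"delta_pos": [0, 0, 0.0053], "turn": [0, 0, 0], "fingers": 1.0}, {"delta_pos": [0, 0, 0.0053], "turn": [0, 0, 0], "fingers": 1.0}]}}

```text
clock: 6.68
position: [0.6664, -0.0486, 0.0308]
ee_rot: [0.731, 0.683, 0.001, -0.001]
ft_force: [-3.2, 1.2, 6.0]
grip_width: 0.147
grasp_force: 60.3
```

Converted, -0.17 m / 0.75 = -0.2267, -0.15 m / 0.75 = -0.2.

Call:
{"fn": "move_arm", "kwargs": {"plan": [{"delta_pos": [0, 0, 0.004], "turn": [0, 0, 0], "fingers": 0.55}, {"delta_pos": [0, 0, 0.004], "turn": [0, 0, 0], "fingers": 0.55}, {"delta_pos": [0, 0, 0.004], "turn": [0, 0, 0], "fingers": 0.55}, {"delta_pos": [0, 0, -0.0133], "turn": [0, 0, 0], "fingers": 0.55}, {"delta_pos": [0, 0, -0.0667], "turn": [0, 0, 0], "fingers": 0.55}, {"delta_pos": [0, 0, -0.1333], "turn": [0, 0, 0], "fingers": 0.55}, {"delta_pos": [0, 0, -0.2], "turn": [0, 0, 0], "fingers": 0.55}, {"delta_pos": [0, 0, -0.2267], "turn": [0, 0, 0], "fingers": 0.55}, {"delta_pos": [0, 0, -0.2267], "turn": [0, 0, 0], "fingers": 0.55}]}}

```text
clock: 7.8
position: [0.667, -0.049, 0.2018]
ee_rot: [0.731, 0.683, 0.002, 0.001]
ft_force: [0.2, 0.3, -1.1]
grip_width: 0.446
grasp_force: 0.0
```

```bash
cat > tubes.py <<'E'
from m import *
def look():
  for n in('top','scene'):
    c=snap(n);W=cloud(c);x,y,z=np.moveaxis(W,-1,0);col=c['color'].astype(int);S=col.max(-1)-col.min(-1)
    p=W[(z>.006)&(z<.03)&(col.max(-1)>110)&(abs(x-.666)<.05)&(abs(y+.05)<.25)]
    if len(p)>20: print(n,'bar',np.nanmedian(p[:,2]),[np.round(a,1) for a in cv2.minAreaRect((p[:,:2]*1000).astype(np.float32))])
    def tube(x0,y0,yaw,tag,za):
        a=np.radians(yaw);e=np.array([np.cos(a),np.sin(a)]);f=np.array([-e[1],e[0]])
        q=W[...,:2]-[x0,y0];s=q@e;t=q@f
        m=(abs(s)<.11)&(abs(t)<.026)&(z>za+.006)&(z<za+.03)
        v,u=np.nonzero(m)
        if len(v)<60: return
        w=np.c_[u,v]; P=W[m]; top=P[:,2]>np.nanpercentile(P[:,2],60)
        g=ray(c,w,za+.015); sq=(g-[x0,y0])@e
        g2=P[top][:,:2]; (vx,vy,cx,cy)=cv2.fitLine((g2*1000).astype(np.float32),cv2.DIST_HUBER,0,.01,.01).ravel()
        lo,hi=np.percentile(sq,[1,99]);print(n,tag,'len',round((hi-lo)*1000,1),'off',round((hi+lo)*500,1),'across',round(np.nanmedian((g2-[x0,y0])@f)*1000,1),'yaw',round(np.degrees(np.arctan(vy/vx)),1),'ztop',np.round(np.nanpercentile(P[:,2],[60,90])*1000,1),len(v))
    r=np.radians(-5.75);
    for k in(-80,0,80): tube(.480-np.sin(r)*k/1e3,.246+np.cos(r)*k/1e3,-5.75,'rack%+d'%k,.026)
    for X,Y,t in((.474,-.1625,'S_far'),(.4626,-.2408,'S_mid'),(.4514,-.320,'S_near')): tube(X,Y,-8.1,t,.032)
E
python3 - <<'E'
from tubes import *
look()
go(.4755,.2455,.15,84.3)
E
```

```text
top bar 0.014194944038922394 [array([665.5, -45.9]), array([490.7,  96.3]), np.float64(89.8)]
top rack-80 len 108.5 off 2.5 across 0.3 yaw -5.0 ztop [44.8 48.5] 579
top rack+0 len 187.6 off -4.2 across -0.5 yaw -5.5 ztop [44.9 48.6] 988
top rack+80 len 147.7 off -5.9 across -0.3 yaw -6.2 ztop [45.  48.5] 781
scene bar 0.013613844764744861 [array([652.4, -62.7]), array([343.9,  51.6]), np.float64(86.2)]
scene rack-80 len 114.1 off 6.2 across 1.2 yaw -5.7 ztop [43.6 46.3] 820
scene rack+0 len 191.4 off -0.5 across 1.2 yaw -5.5 ztop [43.5 46.1] 1573
scene rack+80 len 152.2 off -2.7 across 0.7 yaw -5.6 ztop [43.7 46.1] 1446
d [0.2804, -0.2098, 0.0495] turn [-0.0001, -0.0023, -1.5396] q7 0.11
```

Converted, 0.28 m / 0.75 = 0.3733, 0.12 m / 0.75 = 0.16, -1.5396 rad / 4 = -0.3849.

Call:
{"fn": "move_arm", "kwargs": {"plan": [{"delta_pos": [0.04, -0.0293, 0], "turn": [0, 0, -0.0425], "fingers": 0.3}, {"delta_pos": [0.08, -0.06, 0], "turn": [0, 0, -0.085], "fingers": 0.3}, {"delta_pos": [0.12, -0.0893, 0], "turn": [0, 0, -0.1275], "fingers": 0.3}, {"delta_pos": [0.16, -0.12, 0], "turn": [0, 0, -0.17], "fingers": 0.3}, {"delta_pos": [0.2, -0.1493, 0], "turn": [0, 0, -0.2125], "fingers": 0.3}, {"delta_pos": [0.24, -0.18, 0], "turn": [0, 0, -0.255], "fingers": 0.3}, {"delta_pos": [0.28, -0.2093, 0], "turn": [0, 0, -0.2975], "fingers": 0.3}, {"delta_pos": [0.32, -0.24, 0.0267], "turn": [0, 0, -0.34], "fingers": 0.3}, {"delta_pos": [0.36, -0.2693, 0.0533], "turn": [0, 0, -0.3825], "fingers": 0.3}, {"delta_pos": [0.3733, -0.28, 0.08], "turn": [0, -0.0006, -0.3849], "fingers": 0.3}, {"delta_pos": [0.3733, -0.28, 0.0933], "turn": [0, -0.0006, -0.3849], "fingers": 0.3}, {"delta_pos": [0.3733, -0.28, 0.0933], "turn": [0, -0.0006, -0.3849], "fingers": 0.3}]}}

```text
clock: 9.4
position: [0.4758, 0.2437, 0.1292]
ee_rot: [0.051, 0.999, -0.001, -0.0]
ft_force: [0.4, -0.3, 0.2]
grip_width: 0.699
grasp_force: 0.0
```

Run:
```python
from h import *
go(.4765,.2464,.023,84.3)
c=snap('top');W=cloud(c);x,y,z=np.moveaxis(W,-1,0);col=c['color'];S=col.max(-1).astype(int)-col.min(-1)
p=W[(z>.006)&(z<.06)&(abs(x-.666)<.035)&(abs(y+.05)<.18)&(abs(y+.05)>.04)&(S<70)&(col.max(-1)>110)]
print(len(p),np.nanmedian(p[:,2]),cv2.minAreaRect((p[:,:2]*1000).astype(np.float32)))
cv2.imwrite('pics/t3.png',c['color'][130:300,110:400,::-1].repeat(2,0).repeat(2,1))
```

```text
d [-0.0005, 0.003, 0.1061] turn [-0.002, -0.0001, -0.0016] q7 0.94
710 0.014288001741004721 ((662.8804321289062, -47.66392517089844), (53.62189865112305, 349.472412109375), 1.9261919260025024)
```

View pics/t3.png

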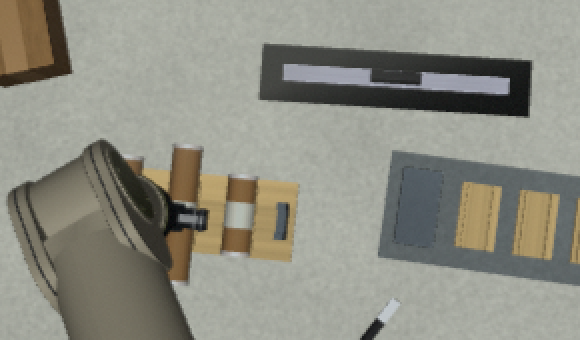

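The bar lies along the middle of the mat with its handle up, crop (396,78). The gripper is above the long tube, so I grasp it next.

Converted, 0.106 m / 0.75 = 0.1413, 0.003 m / 0.75 = 0.004.

Call:
{"fn": "move_arm", "kwargs": {"plan": [{"delta_pos": [-0.0007, 0.004, 0.04], "turn": [0, 0, 0], "fingers": 0.3}, {"delta_pos": [-0.0007, 0.004, 0.08], "turn": [0, 0, 0], "fingers": 0.3}, {"delta_pos": [-0.0007, 0.004, 0.1133], "turn": [0, 0, 0], "fingers": 0.3}, {"delta_pos": [-0.0007, 0.004, 0.1333], "turn": [0, 0, 0], "fingers": 0.3}, {"delta_pos": [-0.0007, 0.004, 0.1413], "turn": [0, 0, 0], "fingers": 0.3}, {"delta_pos": [-0.0007, 0.004, 0.1413], "turn": [0, 0, 0], "fingers": 0.3}, {"delta_pos": [-0.0007, 0.004, 0.1413], "turn": [0, 0, 0], "fingers": 0.7}, {"delta_pos": [-0.0007, 0.004, 0.1413], "turn": [0, 0, 0], "fingers": 0.7}, {"delta_pos": [-0.0007, 0.004, 0.1413], "turn": [0, 0, 0], "fingers": 0.7}, {"delta_pos": [-0.0007, 0.004, 0.1413], "turn": [0, 0, 0], "fingers": 0.7}], "force": 30}}

```text
clock: 10.7
position: [0.4774, 0.247, 0.0254]
ee_rot: [0.05, 0.999, -0.0, 0.001]
ft_force: [-2.3, -5.2, 8.2]
grip_width: 0.457
grasp_force: 29.7
```

Converted, -0.13 m / 0.75 = -0.1733, -0.1 m / 0.75 = -0.1333.

Call:
{"fn": "move_arm", "kwargs": {"plan": [{"delta_pos": [0, 0, -0.0133], "turn": [0, 0, 0], "fingers": 0.7}, {"delta_pos": [0, 0, -0.04], "turn": [0, 0, 0], "fingers": 0.7}, {"delta_pos": [0, 0, -0.08], "turn": [0, 0, 0], "fingers": 0.7}, {"delta_pos": [0, 0, -0.1333], "turn": [0, 0, 0], "fingers": 0.7}, {"delta_pos": [0, 0, -0.1733], "turn": [0, 0, 0], "fingers": 0.7}, {"delta_pos": [0, 0, -0.1733], "turn": [0, 0, 0], "fingers": 0.7}]}}

```text
clock: 11.45
position: [0.478, 0.2489, 0.1575]
ee_rot: [0.05, 0.999, 0.002, 0.003]
ft_force: [0.2, -0.6, -1.9]
grip_width: 0.46
grasp_force: 30.9
```

Run:
```python
from h import *
go(.4514,-.320,.15,81.9)
```

```text
d [-0.03, -0.5687, 0.0055] turn [0.0039, 0.0056, 0.0419] q7 0.94
```

Converted, -0.5687 m / 0.75 = -0.7583, -0.03 m / 0.75 = -0.04, 0.03 rad / 4 = 0.0075.

Call:
{"fn": "move_arm", "kwargs": {"plan": [{"delta_pos": [-0.0027, -0.04, 0], "turn": [0, 0, 0], "fingers": 0.7}, {"delta_pos": [-0.0067, -0.1067, 0], "turn": [0, 0, 0.0025], "fingers": 0.7}, {"delta_pos": [-0.0107, -0.18, 0], "turn": [0, 0, 0.0038], "fingers": 0.7}, {"delta_pos": [-0.0133, -0.2533, 0], "turn": [0, 0, 0.005], "fingers": 0.7}, {"delta_pos": [-0.0173, -0.3267, 0], "turn": [0, 0, 0.0063], "fingers": 0.7}, {"delta_pos": [-0.0213, -0.4, 0], "turn": [0, 0, 0.0075], "fingers": 0.7}, {"delta_pos": [-0.0253, -0.4733, 0], "turn": [0, 0, 0.0088], "fingers": 0.7}, {"delta_pos": [-0.0293, -0.5467, 0], "turn": [0, 0, 0.0105], "fingers": 0.7}, {"delta_pos": [-0.0333, -0.62, 0], "turn": [0, 0, 0.0105], "fingers": 0.7}, {"delta_pos": [-0.0373, -0.6933, 0], "turn": [0, 0, 0.0105], "fingers": 0.7}, {"delta_pos": [-0.04, -0.7583, 0.0067], "turn": [0, 0, 0.0105], "fingers": 0.7}, {"delta_pos": [-0.04, -0.7583, 0.0067], "turn": [0, 0, 0.0105], "fingers": 0.7}]}}

```text
clock: 12.95
position: [0.4478, -0.3247, 0.1484]
ee_rot: [0.074, 0.997, -0.001, -0.0]
ft_force: [0.5, 0.7, -1.0]
grip_width: 0.458
grasp_force: 30.9
```

Run:
```python
from h import *
go(.4514,-.320,.033,81.9)
```

```text
d [-0.0029, 0.0054, 0.1154] turn [-0.0019, -0.0004, -0.006] q7 2.12
```

Converted, 0.095 m / 0.75 = 0.1267, 0.0054 m / 0.75 = 0.0072, -0.006 rad / 4 = -0.0015.

Call:
{"fn": "move_arm", "kwargs": {"plan": [{"delta_pos": [-0.004, 0.0072, 0.04], "turn": [0, 0, -0.0015], "fingers": 0.7}, {"delta_pos": [-0.004, 0.0072, 0.08], "turn": [0, 0, -0.0015], "fingers": 0.7}, {"delta_pos": [-0.004, 0.0072, 0.1067], "turn": [0, 0, -0.0015], "fingers": 0.7}, {"delta_pos": [-0.004, 0.0072, 0.1267], "turn": [0, 0, -0.0015], "fingers": 0.7}, {"delta_pos": [-0.004, 0.0072, 0.1267], "turn": [0, 0, -0.0015], "fingers": 0.7}, {"delta_pos": [-0.004, 0.0072, 0.1267], "turn": [0, 0, -0.0015], "fingers": 0.7}]}}

```text
clock: 13.7
position: [0.4543, -0.3162, 0.0551]
ee_rot: [0.068, 0.998, -0.0, 0.001]
ft_force: [0.0, -0.5, -1.9]
grip_width: 0.453
grasp_force: 30.9
```

Run:
```python
from h import *
go(.4514,-.320,.032,81.9)
```

```text
d [0.0024, -0.0041, 0.0231] turn [-0.0003, 0.0025, 0.0059] q7 2.19
```

Converted, 0.025 m / 0.75 = 0.0333, 0.0025 m / 0.75 = 0.0033, 0.006 rad / 4 = 0.0015.

Call:
{"fn": "move_arm", "kwargs": {"plan": [{"delta_pos": [0.0033, -0.0053, 0], "turn": [0, 0, 0.0015], "fingers": 0.7}, {"delta_pos": [0.0033, -0.0053, 0.0107], "turn": [0, 0, 0.0015], "fingers": 0.7}, {"delta_pos": [0.0033, -0.0053, 0.0213], "turn": [0, 0, 0.0015], "fingers": 0.7}, {"delta_pos": [0.0033, -0.0053, 0.0267], "turn": [0, 0, 0.0015], "fingers": 0.7}, {"delta_pos": [0.0033, -0.0053, 0.0293], "turn": [0, 0, 0.0015], "fingers": 0.7}, {"delta_pos": [0.0033, -0.0053, 0.032], "turn": [0, 0, 0.0015], "fingers": 0.7}, {"delta_pos": [0.0033, -0.0053, 0.0333], "turn": [0, 0, 0.0015], "fingers": 0.7}, {"delta_pos": [0.0033, -0.0053, 0.0333], "turn": [0, 0, 0.0015], "fingers": 0.7}]}}

```text
clock: 14.7
position: [0.451, -0.3204, 0.0313]
ee_rot: [0.071, 0.997, 0.0, 0.001]
ft_force: [-9.0, 4.5, 24.0]
grip_width: 0.454
grasp_force: 33.5
```

Converted, -0.15 m / 0.75 = -0.2, -0.11 m / 0.75 = -0.1467.

Call:
{"fn": "move_arm", "kwargs": {"plan": [{"delta_pos": [0, 0, -0.0027], "turn": [0, 0, 0], "fingers": 0.7}, {"delta_pos": [0, 0, -0.0027], "turn": [0, 0, 0], "fingers": 0.3}, {"delta_pos": [0, 0, -0.0027], "turn": [0, 0, 0], "fingers": 0.3}, {"delta_pos": [0, 0, -0.0027], "turn": [0, 0, 0], "fingers": 0.3}, {"delta_pos": [0, 0, -0.0267], "turn": [0, 0, 0], "fingers": 0.3}, {"delta_pos": [0, 0, -0.08], "turn": [0, 0, 0], "fingers": 0.3}, {"delta_pos": [0, 0, -0.1467], "turn": [0, 0, 0], "fingers": 0.3}, {"delta_pos": [0, 0, -0.2], "turn": [0, 0, 0], "fingers": 0.3}, {"delta_pos": [0, 0, -0.2], "turn": [0, 0, 0], "fingers": 0.3}, {"delta_pos": [0, 0, -0.2], "turn": [0, 0, 0], "fingers": 0.3}]}}

```text
clock: 15.95
position: [0.4505, -0.3195, 0.1795]
ee_rot: [0.071, 0.997, 0.0, 0.001]
ft_force: [0.4, 0.4, -0.9]
grip_width: 0.699
grasp_force: 0.0
```

Run:
```python
from tubes import *
look()
print(get_obs()['position'])
go(.483,.3252,.13,84.3)
```

```text
top bar 0.014157592540066351 [array([665.5, -49.3]), array([498. ,  96.5]), np.float64(89.8)]
top rack-80 len 108.3 off 2.6 across 0.1 yaw -5.5 ztop [44.9 48.8] 580
top rack+80 len 147.7 off -5.9 across -1.2 yaw -4.8 ztop [45.3 48.9] 782
top S_near len 188.7 off -1.1 across 0.3 yaw -8.9 ztop [50.6 53.8] 841
scene bar 0.013552346969182763 [array([653.3, -62.3]), array([346. ,  50.9]), np.float64(85.7)]
scene rack-80 len 113.5 off 6.0 across 0.8 yaw -5.4 ztop [43.8 46.3] 824
scene rack+80 len 152.2 off -2.7 across 0.7 yaw -6.1 ztop [43.6 46. ] 1451
scene S_near len 190.2 off 2.1 across 2.5 yaw -8.2 ztop [49.5 52.4] 735
[ 0.45012813 -0.31931031  0.17860471]
d [0.0584, 0.6427, 0.0489] turn [0.0004, 0.0, -0.0421] q7 2.1
```

The long tube is seated and centred. Next, the medium.

Converted, 0.6436 m / 0.75 = 0.8581, 0.0584 m / 0.75 = 0.0779, -0.042 rad / 4 = -0.0105.

Call:
{"fn": "move_arm", "kwargs": {"plan": [{"delta_pos": [0.0067, 0.0667, 0], "turn": [0, 0, -0.0025], "fingers": 0.3}, {"delta_pos": [0.0133, 0.1467, 0], "turn": [0, 0, -0.005], "fingers": 0.3}, {"delta_pos": [0.0213, 0.2267, 0], "turn": [0, 0, -0.0075], "fingers": 0.3}, {"delta_pos": [0.028, 0.3067, 0], "turn": [0, 0, -0.0105], "fingers": 0.3}, {"delta_pos": [0.036, 0.3867, 0], "turn": [0, 0, -0.0105], "fingers": 0.3}, {"delta_pos": [0.0427, 0.4667, 0], "turn": [0, 0, -0.0105], "fingers": 0.3}, {"delta_pos": [0.0493, 0.5467, 0], "turn": [0, 0, -0.0105], "fingers": 0.3}, {"delta_pos": [0.0573, 0.6267, 0], "turn": [0, 0, -0.0105], "fingers": 0.3}, {"delta_pos": [0.064, 0.7067, 0], "turn": [0, 0, -0.0105], "fingers": 0.3}, {"delta_pos": [0.0707, 0.7867, 0.0267], "turn": [0, 0, -0.0105], "fingers": 0.3}, {"delta_pos": [0.0779, 0.8581, 0.0653], "turn": [0, 0, -0.0105], "fingers": 0.3}, {"delta_pos": [0.0779, 0.8581, 0.0653], "turn": [0, 0, -0.0105], "fingers": 0.3}]}}

```text
clock: 17.55
position: [0.4803, 0.3294, 0.1259]
ee_rot: [0.046, 0.999, -0.002, -0.002]
ft_force: [-0.5, -0.9, 0.1]
grip_width: 0.699
grasp_force: 0.0
```

Call:
{"fn": "move_arm", "kwargs": {"plan": [{"delta_pos": [0, 0, 0], "turn": [0, 0, 0], "fingers": 0.3}, {"delta_pos": [0, 0, 0], "turn": [0, 0, 0], "fingers": 0.3}, {"delta_pos": [0, 0, 0], "turn": [0, 0, 0], "fingers": 0.3}, {"delta_pos": [0, 0, 0], "turn": [0, 0, 0], "fingers": 0.3}]}}

```text
clock: 18.05
position: [0.484, 0.3253, 0.1308]
ee_rot: [0.05, 0.999, 0.0, 0.001]
ft_force: [0.0, -0.5, -0.0]
grip_width: 0.701
grasp_force: 0.0
```

Run:
```python
from h import *
go(.4828,.3261,.024,84.3)
```

```text
d [0.0016, 0.0006, 0.1068] turn [0.0005, 0.0021, -0.001] q7 0.84
```

Converted, 0.106 m / 0.75 = 0.1413, 0.001 m / 0.75 = 0.0013.

Call:
{"fn": "move_arm", "kwargs": {"plan": [{"delta_pos": [0.0013, 0.0008, 0.04], "turn": [0, 0, 0], "fingers": 0.3}, {"delta_pos": [0.0013, 0.0008, 0.08], "turn": [0, 0, 0], "fingers": 0.3}, {"delta_pos": [0.0013, 0.0008, 0.1133], "turn": [0, 0, 0], "fingers": 0.3}, {"delta_pos": [0.0013, 0.0008, 0.1333], "turn": [0, 0, 0], "fingers": 0.3}, {"delta_pos": [0.0013, 0.0008, 0.1413], "turn": [0, 0, 0], "fingers": 0.3}, {"delta_pos": [0.0013, 0.0008, 0.1413], "turn": [0, 0, 0], "fingers": 0.3}, {"delta_pos": [0.0013, 0.0008, 0.1413], "turn": [0, 0, 0], "fingers": 0.7}, {"delta_pos": [0.0013, 0.0008, 0.1413], "turn": [0, 0, 0], "fingers": 0.7}, {"delta_pos": [0.0013, 0.0008, 0.1413], "turn": [0, 0, 0], "fingers": 0.7}, {"delta_pos": [0.0013, 0.0008, 0.1413], "turn": [0, 0, 0], "fingers": 0.7}]}}

```text
clock: 19.3
position: [0.485, 0.3266, 0.0269]
ee_rot: [0.05, 0.999, 0.001, 0.003]
ft_force: [-1.2, -3.7, 14.5]
grip_width: 0.46
grasp_force: 28.8
```

Converted, -0.14 m / 0.75 = -0.1867, -0.1 m / 0.75 = -0.1333.

Call:
{"fn": "move_arm", "kwargs": {"plan": [{"delta_pos": [0, 0, -0.0133], "turn": [0, 0, 0], "fingers": 0.7}, {"delta_pos": [0, 0, -0.04], "turn": [0, 0, 0], "fingers": 0.7}, {"delta_pos": [0, 0, -0.08], "turn": [0, 0, 0], "fingers": 0.7}, {"delta_pos": [0, 0, -0.1333], "turn": [0, 0, 0], "fingers": 0.7}, {"delta_pos": [0, 0, -0.1867], "turn": [0, 0, 0], "fingers": 0.7}, {"delta_pos": [0, 0, -0.1867], "turn": [0, 0, 0], "fingers": 0.7}, {"delta_pos": [0, 0, -0.1867], "turn": [0, 0, 0], "fingers": 0.7}, {"delta_pos": [0, 0, -0.1867], "turn": [0, 0, 0], "fingers": 0.7}]}}

```text
clock: 20.3
position: [0.4821, 0.326, 0.1631]
ee_rot: [0.05, 0.999, -0.001, -0.0]
ft_force: [0.2, -0.4, -0.6]
grip_width: 0.458
grasp_force: 30.7
```

Run:
```python
from h import *
go(.4626,-.2408,.15,81.9)
```

```text
d [-0.0369, -0.5659, 0.014] turn [-0.0016, 0.0001, 0.0419] q7 0.83
```

Converted, -0.566 m / 0.75 = -0.7547, -0.15 m / 0.75 = -0.2, 0.042 rad / 4 = 0.0105.

Call:
{"fn": "move_arm", "kwargs": {"plan": [{"delta_pos": [-0.004, -0.0533, 0], "turn": [0, 0, 0.0013], "fingers": 0.7}, {"delta_pos": [-0.008, -0.1267, 0], "turn": [0, 0, 0.0025], "fingers": 0.7}, {"delta_pos": [-0.0133, -0.2, 0], "turn": [0, 0, 0.0038], "fingers": 0.7}, {"delta_pos": [-0.0173, -0.2733, 0], "turn": [0, 0, 0.005], "fingers": 0.7}, {"delta_pos": [-0.0227, -0.3467, 0], "turn": [0, 0, 0.0063], "fingers": 0.7}, {"delta_pos": [-0.0267, -0.42, 0], "turn": [0, 0, 0.0075], "fingers": 0.7}, {"delta_pos": [-0.032, -0.4933, 0], "turn": [0, 0, 0.0088], "fingers": 0.7}, {"delta_pos": [-0.0373, -0.5667, 0], "turn": [0, 0, 0.0105], "fingers": 0.7}, {"delta_pos": [-0.0427, -0.64, 0], "turn": [0, 0, 0.0105], "fingers": 0.7}, {"delta_pos": [-0.0467, -0.7067, 0.0067], "turn": [0, 0, 0.0105], "fingers": 0.7}, {"delta_pos": [-0.0492, -0.7547, 0.0187], "turn": [0, 0, 0.0105], "fingers": 0.7}, {"delta_pos": [-0.0492, -0.7547, 0.0187], "turn": [0, 0, 0.0105], "fingers": 0.7}]}}

```text
clock: 21.8
position: [0.4614, -0.2432, 0.1491]
ee_rot: [0.073, 0.997, -0.001, -0.001]
ft_force: [0.3, -0.4, -1.6]
grip_width: 0.451
grasp_force: 30.7
```

Converted, 0.09 m / 0.75 = 0.12, 0.08 m / 0.75 = 0.1067.

Call:
{"fn": "move_arm", "kwargs": {"plan": [{"delta_pos": [0, 0, 0.04], "turn": [0, 0, 0], "fingers": 0.7}, {"delta_pos": [0, 0, 0.08], "turn": [0, 0, 0], "fingers": 0.7}, {"delta_pos": [0, 0, 0.1067], "turn": [0, 0, 0], "fingers": 0.7}, {"delta_pos": [0, 0, 0.12], "turn": [0, 0, 0], "fingers": 0.7}, {"delta_pos": [0, 0, 0.12], "turn": [0, 0, 0], "fingers": 0.7}, {"delta_pos": [0, 0, 0.12], "turn": [0, 0, 0], "fingers": 0.7}, {"delta_pos": [0, 0, 0.12], "turn": [0, 0, 0], "fingers": 0.7}]}}

```text
clock: 22.68
position: [0.4638, -0.2406, 0.0611]
ee_rot: [0.071, 0.997, -0.0, 0.001]
ft_force: [-0.4, -0.3, -0.3]
grip_width: 0.457
grasp_force: 30.7
```

Run:
```python
from h import *
go(.4626,-.2408,.032,81.9)
```

```text
d [0.0013, -0.0004, 0.0291] turn [0.0, 0.0029, -0.0002] q7 2.01
```

Converted, 0.029 m / 0.75 = 0.0387, 0.001 m / 0.75 = 0.0013.

Call:
{"fn": "move_arm", "kwargs": {"plan": [{"delta_pos": [0.0013, -0.0005, 0.0133], "turn": [0, 0, 0], "fingers": 0.7}, {"delta_pos": [0.0013, -0.0005, 0.024], "turn": [0, 0, 0], "fingers": 0.7}, {"delta_pos": [0.0013, -0.0005, 0.0307], "turn": [0, 0, 0], "fingers": 0.7}, {"delta_pos": [0.0013, -0.0005, 0.0347], "turn": [0, 0, 0], "fingers": 0.7}, {"delta_pos": [0.0013, -0.0005, 0.0373], "turn": [0, 0, 0], "fingers": 0.7}, {"delta_pos": [0.0013, -0.0005, 0.0387], "turn": [0, 0, 0], "fingers": 0.7}, {"delta_pos": [0.0013, -0.0005, 0.0387], "turn": [0, 0, 0], "fingers": 0.7}]}}

```text
clock: 23.55
position: [0.4624, -0.2412, 0.0328]
ee_rot: [0.071, 0.997, 0.0, 0.001]
ft_force: [-8.7, 3.2, 21.2]
grip_width: 0.455
grasp_force: 33.0
```

Seated. I release and move on toward the short tube.

Converted, -0.15 m / 0.75 = -0.2, -0.11 m / 0.75 = -0.1467.

Call:
{"fn": "move_arm", "kwargs": {"plan": [{"delta_pos": [0, 0, -0.0027], "turn": [0, 0, 0], "fingers": 0.7}, {"delta_pos": [0, 0, -0.0027], "turn": [0, 0, 0], "fingers": 0.3}, {"delta_pos": [0, 0, -0.0027], "turn": [0, 0, 0], "fingers": 0.3}, {"delta_pos": [0, 0, -0.0027], "turn": [0, 0, 0], "fingers": 0.3}, {"delta_pos": [0, 0, -0.0267], "turn": [0, 0, 0], "fingers": 0.3}, {"delta_pos": [0, 0, -0.08], "turn": [0, 0, 0], "fingers": 0.3}, {"delta_pos": [0, 0, -0.1467], "turn": [0, 0, 0], "fingers": 0.3}, {"delta_pos": [0, 0, -0.2], "turn": [0, 0, 0], "fingers": 0.3}, {"delta_pos": [0, 0, -0.2], "turn": [0, 0, 0], "fingers": 0.3}, {"delta_pos": [0, 0, -0.2], "turn": [0, 0, 0], "fingers": 0.3}]}}

```text
clock: 24.8
position: [0.4619, -0.2406, 0.1815]
ee_rot: [0.071, 0.997, 0.0, 0.001]
ft_force: [-0.1, -0.0, -0.2]
grip_width: 0.698
grasp_force: 0.0
```

Run:
```python
from tubes import *
look()
go(.4752,.1662,.13,84.3)
```

```text
top bar 0.014164290380704032 [array([665.5, -46.2]), array([490.4,  96.4]), np.float64(89.8)]
top rack-80 len 108.3 off 2.6 across -0.0 yaw -5.1 ztop [44.8 48.3] 571
top S_mid len 148.6 off -2.4 across 0.6 yaw -8.5 ztop [50.7 54.2] 588
scene bar 0.01356557268203593 [array([654.2, -37.9]), array([346. ,  51.4]), np.float64(86.1)]
scene rack-80 len 113.7 off 6.1 across 1.1 yaw -6.3 ztop [43.7 46. ] 821
scene S_mid len 150.7 off 0.1 across 1.7 yaw -9.2 ztop [49.6 52.5] 635
scene S_near len 189.7 off 1.9 across 2.7 yaw -8.5 ztop [49.4 52.4] 735
d [0.0439, 0.4045, 0.0507] turn [0.0002, -0.0, -0.0422] q7 1.91
```

Converted, 0.4045 m / 0.75 = 0.5393, 0.37 m / 0.75 = 0.4933, -0.042 rad / 4 = -0.0105.

Call:
{"fn": "move_arm", "kwargs": {"plan": [{"delta_pos": [0.0067, 0.06, 0], "turn": [0, 0, -0.0025], "fingers": 0.3}, {"delta_pos": [0.0147, 0.1333, 0], "turn": [0, 0, -0.005], "fingers": 0.3}, {"delta_pos": [0.0227, 0.2067, 0], "turn": [0, 0, -0.0075], "fingers": 0.3}, {"delta_pos": [0.0307, 0.28, 0], "turn": [0, 0, -0.0105], "fingers": 0.3}, {"delta_pos": [0.0387, 0.3533, 0], "turn": [0, 0, -0.0105], "fingers": 0.3}, {"delta_pos": [0.0467, 0.4267, 0], "turn": [0, 0, -0.0105], "fingers": 0.3}, {"delta_pos": [0.0547, 0.4933, 0.0267], "turn": [0, 0, -0.0105], "fingers": 0.3}, {"delta_pos": [0.0587, 0.5393, 0.0667], "turn": [0, 0, -0.0105], "fingers": 0.3}, {"delta_pos": [0.0587, 0.5393, 0.0667], "turn": [0, 0, -0.0105], "fingers": 0.3}, {"delta_pos": [0.0587, 0.5393, 0.0667], "turn": [0, 0, -0.0105], "fingers": 0.3}, {"delta_pos": [0.0587, 0.5393, 0.0667], "turn": [0, 0, -0.0105], "fingers": 0.3}, {"delta_pos": [0.0587, 0.5393, 0.0667], "turn": [0, 0, -0.0105], "fingers": 0.3}]}}

```text
clock: 26.4
position: [0.4762, 0.1652, 0.1319]
ee_rot: [0.051, 0.999, 0.0, 0.001]
ft_force: [-0.7, -0.5, 0.0]
grip_width: 0.698
grasp_force: 0.0
```

Run:
```python
from h import *
go(.4753,.1661,.0245,84.3)
```

```text
d [0.0012, 0.0008, 0.1074] turn [0.0005, 0.0024, -0.0016] q7 1.08
```

Converted, 0.106 m / 0.75 = 0.1413, 0.001 m / 0.75 = 0.0013.

Call:
{"fn": "move_arm", "kwargs": {"plan": [{"delta_pos": [0.0013, 0.0011, 0.04], "turn": [0, 0, 0], "fingers": 0.3}, {"delta_pos": [0.0013, 0.0011, 0.08], "turn": [0, 0, 0], "fingers": 0.3}, {"delta_pos": [0.0013, 0.0011, 0.1133], "turn": [0, 0, 0], "fingers": 0.3}, {"delta_pos": [0.0013, 0.0011, 0.1333], "turn": [0, 0, 0], "fingers": 0.3}, {"delta_pos": [0.0013, 0.0011, 0.1413], "turn": [0, 0, 0], "fingers": 0.3}, {"delta_pos": [0.0013, 0.0011, 0.1413], "turn": [0, 0, 0], "fingers": 0.3}, {"delta_pos": [0.0013, 0.0011, 0.1413], "turn": [0, 0, 0], "fingers": 0.7}, {"delta_pos": [0.0013, 0.0011, 0.1413], "turn": [0, 0, 0], "fingers": 0.7}, {"delta_pos": [0.0013, 0.0011, 0.1413], "turn": [0, 0, 0], "fingers": 0.7}, {"delta_pos": [0.0013, 0.0011, 0.1413], "turn": [0, 0, 0], "fingers": 0.7}]}}

```text
clock: 27.65
position: [0.4755, 0.1667, 0.0263]
ee_rot: [0.05, 0.999, 0.0, 0.001]
ft_force: [-1.3, -1.1, 5.2]
grip_width: 0.451
grasp_force: 29.7
```

Converted, -0.14 m / 0.75 = -0.1867, -0.1 m / 0.75 = -0.1333.

Call:
{"fn": "move_arm", "kwargs": {"plan": [{"delta_pos": [0, 0, -0.0133], "turn": [0, 0, 0], "fingers": 0.7}, {"delta_pos": [0, 0, -0.04], "turn": [0, 0, 0], "fingers": 0.7}, {"delta_pos": [0, 0, -0.08], "turn": [0, 0, 0], "fingers": 0.7}, {"delta_pos": [0, 0, -0.1333], "turn": [0, 0, 0], "fingers": 0.7}, {"delta_pos": [0, 0, -0.1867], "turn": [0, 0, 0], "fingers": 0.7}, {"delta_pos": [0, 0, -0.1867], "turn": [0, 0, 0], "fingers": 0.7}, {"delta_pos": [0, 0, -0.1867], "turn": [0, 0, 0], "fingers": 0.7}, {"delta_pos": [0, 0, -0.1867], "turn": [0, 0, 0], "fingers": 0.7}]}}

```text
clock: 28.65
position: [0.4741, 0.1666, 0.1644]
ee_rot: [0.05, 0.999, -0.001, 0.0]
ft_force: [-0.3, 0.5, -0.0]
grip_width: 0.454
grasp_force: 30.5
```

Run:
```python
from h import *
go(.4745,-.1625,.15,81.9)
```

```text
d [-0.0331, -0.3274, 0.0147] turn [-0.0011, 0.0001, 0.0418] q7 1.07
```

Converted, -0.3275 m / 0.75 = -0.4367, 0.05 m / 0.75 = 0.0667, 0.042 rad / 4 = 0.0105.

Call:
{"fn": "move_arm", "kwargs": {"plan": [{"delta_pos": [-0.0067, -0.0533, 0], "turn": [0, 0, 0.0025], "fingers": 0.7}, {"delta_pos": [-0.0133, -0.12, 0], "turn": [0, 0, 0.005], "fingers": 0.7}, {"delta_pos": [-0.02, -0.1867, 0], "turn": [0, 0, 0.0075], "fingers": 0.7}, {"delta_pos": [-0.0267, -0.2533, 0], "turn": [0, 0, 0.0105], "fingers": 0.7}, {"delta_pos": [-0.0333, -0.32, 0], "turn": [0, 0, 0.0105], "fingers": 0.7}, {"delta_pos": [-0.04, -0.3867, 0], "turn": [0, 0, 0.0105], "fingers": 0.7}, {"delta_pos": [-0.044, -0.4367, 0.0187], "turn": [0, 0, 0.0105], "fingers": 0.7}, {"delta_pos": [-0.044, -0.4367, 0.0187], "turn": [0, 0, 0.0105], "fingers": 0.7}, {"delta_pos": [-0.044, -0.4367, 0.0667], "turn": [0, 0, 0.0105], "fingers": 0.7}, {"delta_pos": [-0.044, -0.4367, 0.1333], "turn": [0, 0, 0.0105], "fingers": 0.7}, {"delta_pos": [-0.044, -0.4367, 0.1333], "turn": [0, 0, 0.0105], "fingers": 0.7}, {"delta_pos": [-0.044, -0.4367, 0.1333], "turn": [0, 0, 0.0105], "fingers": 0.7}]}}

```text
clock: 30.15
position: [0.4759, -0.1622, 0.0667]
ee_rot: [0.071, 0.998, -0.0, 0.001]
ft_force: [0.8, -0.5, -0.6]
grip_width: 0.46
grasp_force: 30.6
```

Run:
```python
from h import *
go(.4745,-.1625,.032,81.9)
```

```text
d [0.0014, -0.0005, 0.0347] turn [-0.0001, 0.0023, 0.0001] q7 1.81
```

Converted, 0.035 m / 0.75 = 0.0467, 0.001 m / 0.75 = 0.0013.

Call:
{"fn": "move_arm", "kwargs": {"plan": [{"delta_pos": [0.0013, -0.0007, 0.016], "turn": [0, 0, 0], "fingers": 0.7}, {"delta_pos": [0.0013, -0.0007, 0.0293], "turn": [0, 0, 0], "fingers": 0.7}, {"delta_pos": [0.0013, -0.0007, 0.0373], "turn": [0, 0, 0], "fingers": 0.7}, {"delta_pos": [0.0013, -0.0007, 0.0413], "turn": [0, 0, 0], "fingers": 0.7}, {"delta_pos": [0.0013, -0.0007, 0.044], "turn": [0, 0, 0], "fingers": 0.7}, {"delta_pos": [0.0013, -0.0007, 0.0467], "turn": [0, 0, 0], "fingers": 0.7}, {"delta_pos": [0.0013, -0.0007, 0.0467], "turn": [0, 0, 0], "fingers": 0.7}]}}

```text
clock: 31.02
position: [0.4743, -0.1628, 0.0322]
ee_rot: [0.071, 0.997, 0.001, 0.001]
ft_force: [-12.1, 3.3, 27.9]
grip_width: 0.46
grasp_force: 33.4
```

Converted, 0.22 m / 0.75 = 0.2933, 0.17 m / 0.75 = 0.2267.

Call:
{"fn": "move_arm", "kwargs": {"plan": [{"delta_pos": [0, 0, -0.0027], "turn": [0, 0, 0], "fingers": 0.7}, {"delta_pos": [0, 0, -0.0027], "turn": [0, 0, 0], "fingers": 0.3}, {"delta_pos": [0, 0, -0.0027], "turn": [0, 0, 0], "fingers": 0.3}, {"delta_pos": [0, 0, -0.0027], "turn": [0, 0, 0], "fingers": 0.3}, {"delta_pos": [0, 0, -0.0267], "turn": [0, 0, 0], "fingers": 0.3}, {"delta_pos": [0, 0, -0.08], "turn": [0, 0, 0], "fingers": 0.3}, {"delta_pos": [0, 0, -0.1467], "turn": [0, 0, 0], "fingers": 0.3}, {"delta_pos": [0, 0.0667, -0.2], "turn": [0, 0, 0], "fingers": 0.3}, {"delta_pos": [0, 0.1467, -0.2], "turn": [0, 0, 0], "fingers": 0.3}, {"delta_pos": [0, 0.2267, -0.2], "turn": [0, 0, 0], "fingers": 0.3}, {"delta_pos": [0, 0.2933, -0.2], "turn": [0, 0, 0], "fingers": 0.3}, {"delta_pos": [0, 0.2933, -0.2], "turn": [0, 0, 0], "fingers": 0.3}]}}

```text
clock: 32.52
position: [0.5051, 0.0593, 0.1814]
ee_rot: [0.068, 0.998, 0.0, 0.001]
ft_force: [0.3, -1.7, -0.0]
grip_width: 0.701
grasp_force: 0.0
```

Converted, 0.15 m / 0.75 = 0.2, 0.1 m / 0.75 = 0.1333.

Call:
{"fn": "move_arm", "kwargs": {"plan": [{"delta_pos": [0, 0.0667, 0], "turn": [0, 0, 0], "fingers": 0.3}, {"delta_pos": [0, 0.1333, 0], "turn": [0, 0, 0], "fingers": 0.3}, {"delta_pos": [0, 0.2, 0], "turn": [0, 0, 0], "fingers": 0.3}, {"delta_pos": [0, 0.2, 0], "turn": [0, 0, 0], "fingers": 0.3}, {"delta_pos": [0, 0.2, 0], "turn": [0, 0, 0], "fingers": 0.3}]}}

```text
clock: 33.15
position: [0.5265, 0.2021, 0.181]
ee_rot: [0.071, 0.997, -0.0, 0.001]
ft_force: [0.4, -0.8, 0.1]
grip_width: 0.703
grasp_force: 0.0
```

Run:
```python
from tubes import *
look()
c=snap('top');cv2.imwrite('pics/t9.png',c['color'][130:300,210:480,::-1].repeat(2,0).repeat(2,1))
```

```text
top bar 0.014268094561584312 [array([665.5, -45.3]), array([485.5,  96.4]), np.float64(89.8)]
top S_far len 109.1 off 0.2 across 1.9 yaw -6.7 ztop [50.6 53.9] 584
top S_mid len 148.2 off -2.6 across -0.4 yaw -7.8 ztop [50.3 53.7] 802
top S_near len 187.7 off -0.9 across 0.2 yaw -8.6 ztop [50.3 53.7] 1016
scene bar 0.01365759156007583 [array([652.5, -63.1]), array([345.6,  51.2]), np.float64(86.1)]
scene S_far len 112.3 off 2.9 across 1.7 yaw -7.9 ztop [49.5 52.6] 524
scene S_mid len 150.7 off 0.1 across 1.6 yaw -7.9 ztop [49.5 52.4] 644
scene S_near len 189.7 off 1.9 across 2.1 yaw -8.1 ztop [49.4 52.4] 732
```

View pics/t9.png

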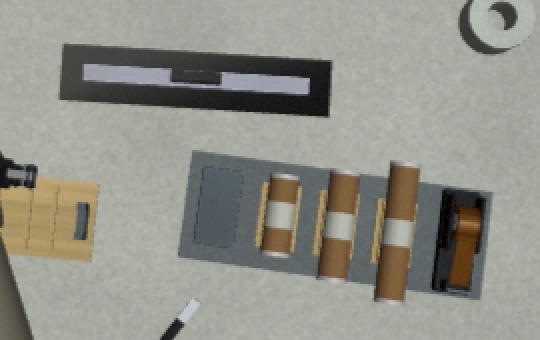

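The picture shows the short, medium and long tubes seated toward the dispenser, at crop (280,215), (340,225) and (398,232). All are centred within about 2 mm. The bar lies along the middle of the mat, and the arm is clear.

```bash
python3 -c "
from workcell import hand_in; print(hand_in())"
```

```text
the job is handed in; nothing more can be done
None
```

I've handed the job in at about 33 s: the bar lies handle up along the middle of the mat, and the long, medium and short tubes sit in order from the dispenser, each centred within about 2 mm by the cameras.

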